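Close the twist-lock lid of the pressure cooker

TASK

Close the pressure cooker on the stove: take its twist-lock lid (the one with a black bar handle and two tabs sticking out), set it into the cooker's mouth with the tabs in the gaps between the two lugs, and turn it clockwise, seen from above, until the tabs have jammed fully home under the lugs and the bar lines up with the cooker's side handles. Let go of it, and leave the plain knob lid where it is.

Things in the scene. Friction and masses are not known exactly. Their poses are not given: they have to be found in the camera images.
- cooker: Aluminium pressure cooker, 164 mm wide, fixed upright on a burner, yaw varies. Origin: centre of its underside. Two black side handles point along +x and -x, reaching 104 mm. Above each, a hooked steel lug on the shoulder, 50 mm wide along y, 124 mm apart inside, top 104 mm up. Slot under each lug: open at its anticlockwise end (from above), a stop at the other, roof sloping 8 degrees down to the stop.
- cooker_mouth (a point): Centre of the cooker's round mouth (100 mm diameter), level with the shoulder, 85 mm above the cooker's origin, same axes. A black sealing ring round the mouth stands 4 mm proud and yields under 3 to 6 N. The lid goes in with its x axis 45 to 135 degrees anticlockwise (from above) of this x axis, 60 is good; turned clockwise to the stop, the two x axes are parallel.
- lid: Twist-lock lid, 0.2 kg, loose on a wooden board. Origin: plug's underside centre. Plug 94 mm wide, tapered below; flange 112 mm wide, 28-36 mm up; two 8-degree sloped tabs on +x and -x reach 72 mm. Black bar along x, 84 x 22 mm, 36-70 mm up: grip across y. Half turn is the same. Inserted, its origin is 24 mm below the mouth; the last 16 degrees draw it 2.5 mm lower (0.2 N m), friction holds it.
- plain_lid: Plain steel pan lid, loose, 104 mm diameter, 40 mm high with a round black knob and no tabs, lying on the stove between the burners; not the cooker's lid, leave it alone. Origin: centre of its underside.

How it is judged:
By the outcome, as a careful person would: the job done as asked, in the order asked, and still so for the second after the job is handed in, with the robot touching nothing.
It also fails if it takes over 56 s, if anything falls off the work surface, if the arm or the gripper's body presses on something with over 40 N, if the wrist force passes 120 N, or if a joint passes its speed limit or range.

ROBOT

A 6-joint arm with a two-finger parallel gripper is mounted at the origin on a cart in front of the work surface, level with it; the furniture and walls round the work are solid. World frame = base frame: x ahead of the robot, y to its left, z up, the work surface at z = 0. Lengths are in m, angles in rad, forces in N, time in s.
With the tool pointing down it reaches from about 0.425 to 0.95 m from the base axis. Payload 3.5 kg.
Tool frame: the origin (TCP) lies midway between the tips of the shut fingers; the grasp point (between the pads) lies 19 mm behind it; z points along the fingers, y is the direction in which the jaws open and shut (so a half turn about z gives the same grasp; the last joint's range is limited). The gripper opens to 85 mm and grips with 20 to 120 N. Pads are 22 mm wide; open, the fingers measure 114 mm over their backs; the gripper's body (76 mm by 85 mm) begins 54 mm behind the grasp point. The pads swing forward as they close: fully open they stand 13 mm farther back than shut.
Start: joints at [-1.317, 0.286, 1.577, -0, 1.279, -0.15], TCP at [0.265, -0.621, 0.199] pointing down, gripper open.
Joint ranges: [-2.77, 2.77], [-0.9, 2.22], [0.21, 2.48], [-1.53, 4.67], [0.24, 2.81], [-2.84, 2.84]. Speed limits (rad/s): [2.79, 2.79, 3.14, 3.14, 3.14, 3.14].

INTERFACE

Orientations are given as a unit quaternion [x, y, z, w].
In Python, from station import r, cams, sign_off gives the robot as it stands. The module is installed in compiled form; this text tells all that it offers.
- The arm moves only by the shell command python3 -m crank 'ROWS'. ROWS is JSON, a list of rows, each an object with "fingers": the closure, from -1 (fully open) to 1 (shut); "slide": the shift along the tool's x, y, z in m, a list of three; "turn": the turn about the tool's z in rad. In form: [{"fingers": fingers, "slide": [dx, dy, dz], "turn": turn}, ...]. A call has 1 to 12 rows; each row is the pose to reach, as a shift and turn from the pose commanded when the call began, along the tool's axes at that moment; what a row does not reach only later rows make up. A row lasts 1/8 s, in which the tool goes at most 62.5 mm and 10.7 degrees, less where a joint would pass 70% of its speed; a pose out of reach is approached as far as the arm can. A call with a gripper value outside its range is refused whole. The fingers move at their own pace and stop on an object; the grip force is fixed at half the most. Time passes only in rows, so rows that repeat a pose let the fingers close. It gives the time, the measured TCP pose, the force and the opening at its end, in the units of the state.
- r.state(): the state, without advancing time (a new reading comes with each control period).
- cams.read_camera(name): name is "scene" or "top" or "wrist"; returns (picture, depth): 420x560x3 uint8, red, green, blue; 420x560 float32, m along the optical axis (not along the pixel's ray), 0 where there is no reading.
- cams.get_calibration(name): a dict with "intrinsics" (3x3 intrinsics, pixels), "xyz" and "attitude" of the camera in the world; the wrist camera has in their place "tool_from_camera" (4x4, takes a point from camera to tool coordinates, whose origin is the TCP and whose axes are the flange's). Camera axes: x right, y up, looking along -z (the intrinsics and any distortion apply to the point x, -y, -z); pixel columns grow to the right and rows downward; lengths in m; the calibration is good to about 2 mm. A picture is of the moment at which its call begins: read the wrist's pose just before it. get_calibration takes no time and is no camera call.
- sign_off(): hands the job in, once; it reports no verdict.
The state is a dict: "clock": time; "qpos": joint angles; "qvel": joint speeds; "effort": joint torques, N m; "tool_pos": TCP position; "tool_rot": TCP orientation; "contact_force": force on the tool from outside, world axes, zero at the start; "moment": the same for the moment, N m; "width": finger opening in m.
Only numpy, scipy, OpenCV 4.12 (cv2) and the standard library are available. Lean on these libraries where they do the work, as an engineer would, in place of code of your own. Each camera call takes 0.05 s, during which the arm holds its last target.

## Working session

There is one attempt and no reset: what is moved stays moved. The work goes in short steps, Python scripts to look and compute and a shell command to move; the robot and the scene stay as the last step left them, time stands still between calls to the robot, and variables do not carry over. Pictures are saved under pics/ and viewed, and the job is handed in when it is done.

```bash
mkdir -p pics; python3 - <<'E'
from station import r,cams
import cv2,numpy as np
print(r.state())
for n in ("scene","top"):
    p,d=cams.read_camera(n); cv2.imwrite(f"pics/{n}0.png",p[:,:,::-1]); np.save(f"pics/{n}0.npy",d)
    print(n,cams.get_calibration(n))
print(cams.get_calibration("wrist"))
E
```

```text
{'clock': 0.0, 'qpos': array([-1.31701059e+00,  2.87175076e-01,  1.57818303e+00,  4.66757007e-06,
        1.27859401e+00, -1.50020067e-01]), 'qvel': array([0.00028366, 0.00120725, 0.00016242, 0.00137184, 0.00024961,
       0.00029615]), 'effort': array([-1.59796687e-04, -4.05984449e+01, -2.92623067e+01, -1.77728843e-04,
        5.91257049e-03,  2.75559309e-07]), 'tool_pos': array([ 0.26505156, -0.61998752,  0.19803773]), 'tool_rot': array([ 9.79686209e-01,  2.00533138e-01, -5.89492697e-05, -1.17825938e-03]), 'contact_force': array([-0.55915637, -0.64188605,  0.29351867]), 'moment': array([ 0.06448416, -0.01457038, -0.00590577]), 'width': 0.08524845985493242}
scene {'intrinsics': array([[469.5045392 ,   0.        , 275.87141545],
       [  0.        , 469.5045392 , 214.99022483],
       [  0.        ,   0.        ,   1.        ]]), 'xyz': array([ 0.58722612, -0.37925281,  0.77009318]), 'attitude': array([0.33500664, 0.00751645, 0.0429612 , 0.94120582])}
top {'intrinsics': array([[543.83162373,   0.        , 278.80781369],
       [  0.        , 543.83162373, 210.67893526],
       [  0.        ,   0.        ,   1.        ]]), 'xyz': array([0.44040679, 0.17397059, 0.94365933]), 'attitude': array([ 0.04043903, -0.0386384 , -0.70557504,  0.70642453])}
{'intrinsics': array([[365.64209675,   0.        , 278.31690864],
       [  0.        , 365.64209675, 213.62534719],
       [  0.        ,   0.        ,   1.        ]]), 'tool_from_camera': array([[-4.48024576e-04,  9.56246432e-01,  2.92562064e-01,
         7.42006687e-02],
       [ 9.99999271e-01,  1.00295609e-04,  1.20356319e-03,
        -1.89222000e-05],
       [ 1.12156032e-03,  2.92562390e-01, -9.56245779e-01,
        -1.74931269e-01],
       [ 0.00000000e+00,  0.00000000e+00,  0.00000000e+00,
         1.00000000e+00]])}
```

View pics/scene0.png

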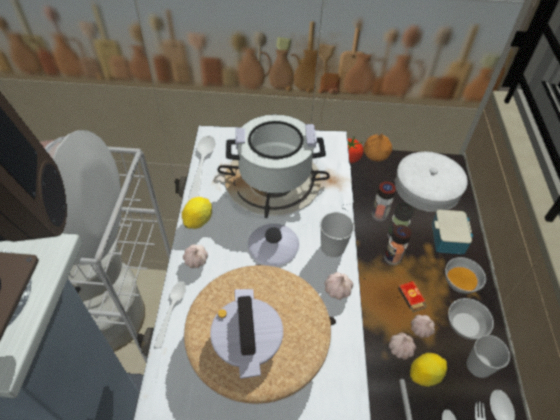

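View pics/top0.png

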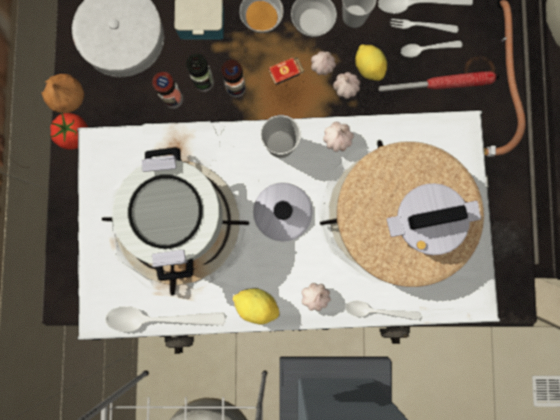

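```bash
cat > h.py <<'E'
import numpy as np,cv2
from scipy.spatial.transform import Rotation as R
def cloud(d,K,Rm,t):
    v,u=np.mgrid[:d.shape[0],:d.shape[1]]
    c=np.stack([(u-K[0,2])/K[0,0]*d,-(v-K[1,2])/K[1,1]*d,-d],-1)
    return c@Rm.T+t
def fixed(cams,n,d):
    c=cams.get_calibration(n); return cloud(d,c['intrinsics'],R.from_quat(c['attitude']).as_matrix(),c['xyz'])
def wrist(cams,s,d):
    c=cams.get_calibration('wrist');T=c['tool_from_camera'];Rt=R.from_quat(s['tool_rot']).as_matrix()
    return cloud(d,c['intrinsics'],Rt@T[:3,:3],Rt@T[:3,3]+s['tool_pos'])
E
python3 - <<'E'
from station import cams
from h import *
d=np.load('pics/top0.npy');P=fixed(cams,'top',d);np.save('pics/topP.npy',P)
im=cv2.imread('pics/top0.png')
for n,(u0,v0,u1,v1) in dict(lid=(320,130,500,300),cook=(90,130,260,300)).items():
    cv2.imwrite(f'pics/c_{n}.png',cv2.resize(im[v0:v1,u0:u1],None,fx=3.4,fy=3.4,interpolation=cv2.INTER_CUBIC))
for u,v in [(440,218),(415,221),(465,213),(395,226),(475,209),(440,200),(440,240),(421,244),(360,200),(167,212),(160,163),(170,256),(283,210),(300,300),(262,302),(337,135),(280,135)]:
    print((u,v),P[v,u].round(4))
for n,(u0,v0,u1,v1) in dict(lid=(320,130,500,300),cook=(90,130,260,300)).items():
    z=P[v0:v1,u0:u1,2]; z=np.clip((z+.02)/.16*255,0,255).astype('uint8')
    cv2.imwrite(f'pics/z_{n}.png',cv2.resize(z,None,fx=3.4,fy=3.4,interpolation=cv2.INTER_NEAREST))
E
```

```text
(440, 218) [ 0.5208 -0.0653  0.1327]
(415, 221) [ 0.5161 -0.0275  0.1338]
(465, 213) [ 0.5281 -0.1021  0.135 ]
(395, 226) [ 0.5113 -0.0043  0.1015]
(475, 209) [ 0.538  -0.1295  0.1013]
(440, 200) [ 0.5522 -0.0757  0.1003]
(440, 240) [ 0.4895 -0.0729  0.103 ]
(421, 244) [ 0.4831 -0.0423  0.1074]
(360, 200) [0.5568 0.044  0.0648]
(167, 212) [0.5396 0.3635 0.0393]
(160, 163) [0.6039 0.3561 0.1338]
(170, 256) [0.4634 0.337  0.137 ]
(283, 210) [0.5432 0.1693 0.0391]
(300, 300) [ 0.392   0.1397 -0.0067]
(262, 302) [0.3919 0.2032 0.0553]
(337, 135) [0.6694 0.0785 0.0478]
(280, 135) [0.6797 0.1745 0.007 ]
```

View pics/c_lid.png

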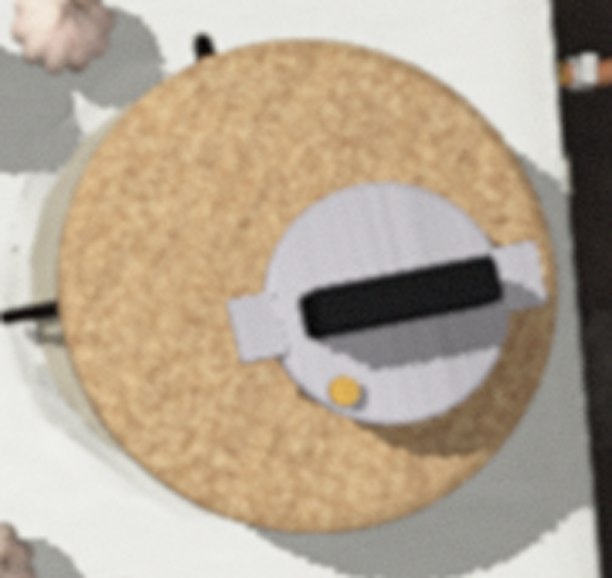

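View pics/c_cook.png

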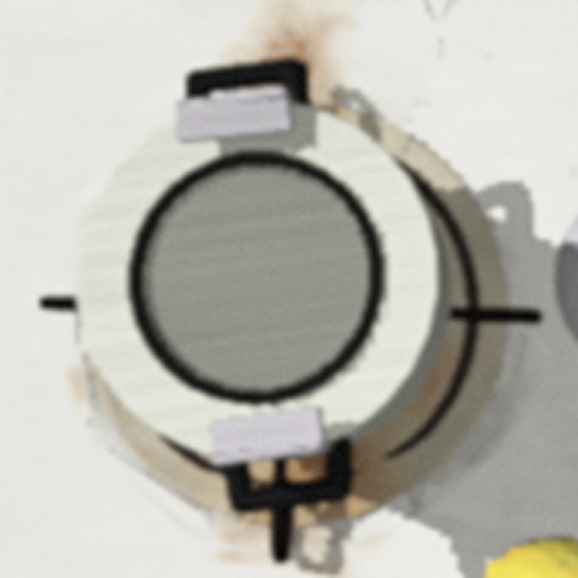

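View pics/z_cook.png

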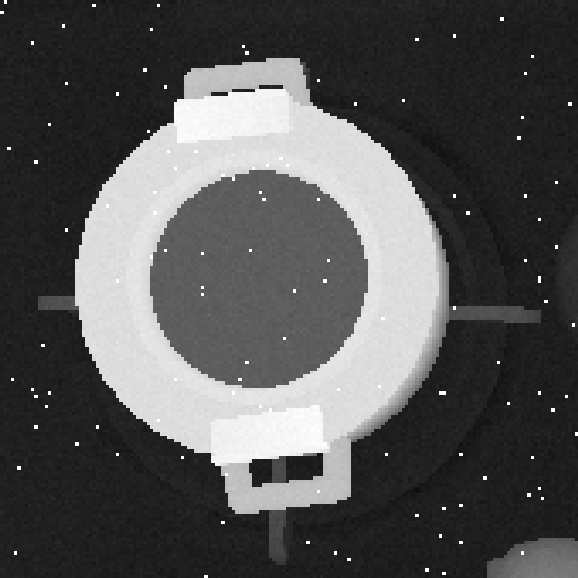

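View pics/z_lid.png

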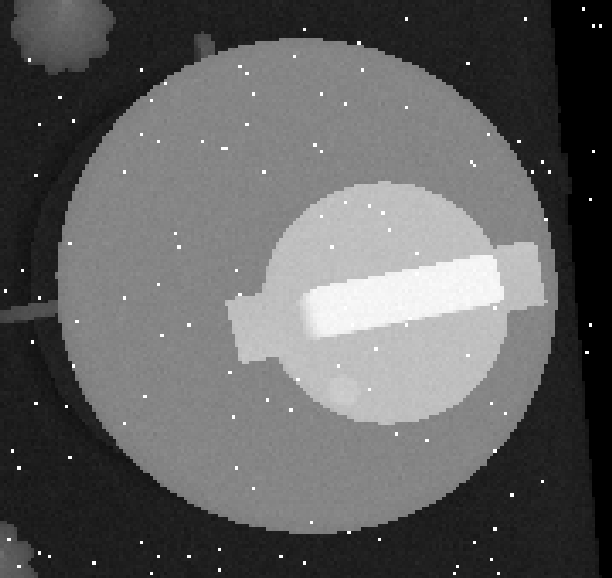

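```bash
cat >> h.py <<'E'
def rect(X):
    r=cv2.minAreaRect((X[:,:2]*1000).astype(np.float32)); b=cv2.boxPoints(r)
    e=[b[1]-b[0],b[2]-b[1]]; L=max(e,key=np.linalg.norm); return np.array(r[0])/1000,r[1],np.degrees(np.arctan2(L[1],L[0]))%180
def sel(P,box,z0,z1):
    u0,v0,u1,v1=box;m=(P[v0:v1,u0:u1,2]>z0)&(P[v0:v1,u0:u1,2]<z1)
    m=cv2.morphologyEx(m.astype('uint8'),cv2.MORPH_OPEN,np.ones((3,3),np.uint8)).astype(bool)
    return P[v0:v1,u0:u1][m],m
E
python3 - <<'E'
from h import *
P=np.load('pics/topP.npy')
X,m=sel(P,(320,130,500,300),.125,.145);print('bar',rect(X),X.mean(0),np.median(X[:,2]))
X,m=sel(P,(380,180,490,265),.09,.115)
print('lid fl+tabs',rect(X),np.median(X[:,2])); 
A=np.c_[X[:,:2],np.ones(len(X))];print('plane',np.linalg.lstsq(A,X[:,2],rcond=None)[0])
for nm,b in dict(far=(130,140,200,180),near=(140,240,200,275)).items():
    X,m=sel(P,b,.127,.15);print('lug',nm,rect(X),X.mean(0))
X,m=sel(P,(100,130,235,280),.11,.125);print('shoulder',np.median(X[:,2]),(X.min(0)+X.max(0))/2)
h=cv2.convexHull((X[:,:2]*1000).astype(np.float32));print(cv2.minEnclosingCircle(h), cv2.fitEllipse(h))
X,m=sel(P,(100,130,235,280),.0,.06)
X=X[np.hypot(*(X[:,:2]-[.535,.347]).T)<.055];print('hole',cv2.fitEllipse(cv2.convexHull((X[:,:2]*1000).astype(np.float32))),np.median(X[:,2]))
E
```

```text
bar (array([ 0.52367255, -0.06391538]), (22.047893524169922, 83.42691040039062), np.float32(101.11718)) [ 0.52336137 -0.06334845  0.13346596] 0.1335960054924073
lid fl+tabs (array([ 0.52348376, -0.0644164 ]), (111.45574188232422, 126.51428985595703), np.float32(140.31708)) 0.10016062326758018
plane [-0.00465517  0.00173783  0.10281251]
lug far (array([0.60347485, 0.35988196]), (19.825361251831055, 49.74269485473633), np.float32(97.60122)) [0.60318895 0.35953575 0.13373165]
lug near (array([0.4613259 , 0.34072665]), (19.466167449951172, 49.935543060302734), np.float32(97.88308)) [0.46135506 0.34036761 0.13379683]
shoulder 0.11910518761683242 [0.53316262 0.35037571 0.11786906]
((532.0025634765625, 350.62152099609375), 82.12059020996094) ((532.4273071289062, 350.3194580078125), (161.71627807617188, 162.90695190429688), 175.7086639404297)
hole ((538.1201782226562, 357.4239501953125), (87.23370361328125, 102.39695739746094), 73.21006774902344) 0.038761403963540664
```

```bash
python3 - <<'E'
from station import r,cams
from h import *
Pt=np.load('pics/topP.npy');Ps=fixed(cams,'scene',np.load('pics/scene0.npy'))
for P in(Pt,Ps):
    X=P.reshape(-1,3); X=X[(X[:,2]>.09)&(X[:,2]<.6)&(X[:,0]>.1)&(X[:,0]<.85)&(abs(X[:,1])<.85)]
    k=np.round(X[:,:2]/.1).astype(int)
    print({tuple(c):round(float(X[(k==c).all(1),2].max()),2) for c in np.unique(k,axis=0) if (k==c).all(1).sum()>8})
s=r.state();Rm=R.from_quat(s['tool_rot']).as_matrix()
print(Rm.round(3)); print('to lid above',Rm.T@(np.array([.5237,-.064,.22])-s['tool_pos']))
E
```

```text
{(np.int64(4), np.int64(3)): 0.11, (np.int64(4), np.int64(4)): 0.13, (np.int64(5), np.int64(-1)): 0.14, (np.int64(5), np.int64(0)): 0.14, (np.int64(5), np.int64(3)): 0.14, (np.int64(5), np.int64(4)): 0.14, (np.int64(6), np.int64(-1)): 0.1, (np.int64(6), np.int64(0)): 0.1, (np.int64(6), np.int64(3)): 0.14, (np.int64(6), np.int64(4)): 0.14}
{(np.int64(1), np.int64(6)): 0.21, (np.int64(1), np.int64(7)): 0.24, (np.int64(2), np.int64(0)): 0.41, (np.int64(2), np.int64(1)): 0.42, (np.int64(2), np.int64(6)): 0.24, (np.int64(2), np.int64(7)): 0.24, (np.int64(3), np.int64(6)): 0.25, (np.int64(3), np.int64(7)): 0.25, (np.int64(4), np.int64(3)): 0.1, (np.int64(4), np.int64(4)): 0.14, (np.int64(4), np.int64(6)): 0.26, (np.int64(4), np.int64(7)): 0.26, (np.int64(5), np.int64(-1)): 0.14, (np.int64(5), np.int64(0)): 0.14, (np.int64(5), np.int64(3)): 0.14, (np.int64(5), np.int64(4)): 0.14, (np.int64(5), np.int64(6)): 0.26, (np.int64(5), np.int64(7)): 0.26, (np.int64(6), np.int64(-1)): 0.1, (np.int64(6), np.int64(0)): 0.1, (np.int64(6), np.int64(3)): 0.14, (np.int64(6), np.int64(4)): 0.14, (np.int64(6), np.int64(6)): 0.26, (np.int64(6), np.int64(7)): 0.27, (np.int64(7), np.int64(6)): 0.28, (np.int64(7), np.int64(7)): 0.27, (np.int64(8), np.int64(6)): 0.28, (np.int64(8), np.int64(7)): 0.28}
[[ 0.92   0.393 -0.001]
 [ 0.393 -0.92   0.002]
 [ 0.    -0.002 -1.   ]]
to lid above [ 0.45628894 -0.40975344 -0.02081087]
```

```bash
python3 -m crank '[{"fingers":-1,"slide":[0.045,-0.041,-0.03],"turn":-0.15},{"fingers":-1,"slide":[0.455,-0.410,-0.03],"turn":-1.361},{"fingers":-1,"slide":[0.455,-0.410,-0.03],"turn":-1.361},{"fingers":-1,"slide":[0.455,-0.410,-0.03],"turn":-1.361},{"fingers":-1,"slide":[0.455,-0.410,-0.03],"turn":-1.361},{"fingers":-1,"slide":[0.455,-0.410,-0.03],"turn":-1.361},{"fingers":-1,"slide":[0.455,-0.410,-0.03],"turn":-1.361},{"fingers":-1,"slide":[0.455,-0.410,-0.03],"turn":-1.361},{"fingers":-1,"slide":[0.455,-0.410,-0.03],"turn":-1.361},{"fingers":-1,"slide":[0.455,-0.410,-0.03],"turn":-1.361},{"fingers":-1,"slide":[0.455,-0.410,-0.03],"turn":-1.361},{"fingers":-1,"slide":[0.455,-0.410,-0.03],"turn":-1.361}]'
```

```text
clock: 1.6
tool_pos: [0.5222, -0.0649, 0.2289]
tool_rot: [0.635, 0.772, -0.0, -0.0]
contact_force: [0.1, -1.0, 0.1]
width: 0.0852
```

```bash
python3 - <<'E'
from station import r,cams
from h import *
s=r.state();p,d=cams.read_camera('wrist');cv2.imwrite('pics/w1.png',p[:,:,::-1])
P=wrist(cams,s,d);Rm=R.from_quat(s['tool_rot']).as_matrix();print(np.degrees(np.arctan2(Rm[1,0],Rm[0,0])),s['qpos'])
H,W=d.shape
X,m=sel(P,(0,0,W,H),.125,.145);ok=np.hypot(*(X[:,:2]-[.523,-.064]).T)<.06;X=X[ok];print('bar',rect(X),X.mean(0))
X,m=sel(P,(0,0,W,H),.095,.108);X=X[np.hypot(*(X[:,:2]-[.523,-.064]).T)<.08];print('fl',np.median(X[:,2]))
t=np.array([.5235,-.064,.105]);print('slide',Rm.T@(t-s['tool_pos']))
E
```

```text
101.15504328408258 [-3.16307360e-01 -6.69302959e-02  1.90706314e+00 -5.68059142e-04
  1.30246625e+00 -5.10848721e-01]
bar (array([ 0.52412067, -0.0635654 ]), (21.7520809173584, 82.97167205810547), np.float32(100.74572)) [ 0.52354913 -0.06144607  0.1338166 ]
fl 0.10030333062945174
slide [0.00063048 0.00160815 0.12391161]
```

View pics/w1.png

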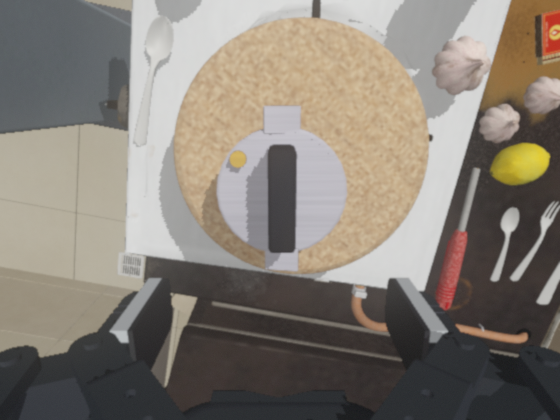

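```bash
python3 -m crank '[{"fingers":-1,"slide":[0.0005,0.0018,0.06],"turn":0},{"fingers":-1,"slide":[0.0005,0.0018,0.095],"turn":0},{"fingers":-1,"slide":[0.0005,0.0018,0.115],"turn":0},{"fingers":-1,"slide":[0.0005,0.0018,0.123],"turn":0},{"fingers":0,"slide":[0.0005,0.0018,0.123],"turn":0},{"fingers":1,"slide":[0.0005,0.0018,0.123],"turn":0},{"fingers":1,"slide":[0.0005,0.0018,0.123],"turn":0},{"fingers":1,"slide":[0.0005,0.0018,0.123],"turn":0},{"fingers":1,"slide":[0.0005,0.0018,0.123],"turn":0},{"fingers":1,"slide":[0.0005,0.0018,0.123],"turn":0},{"fingers":1,"slide":[0.0005,0.0018,0.123],"turn":0}]'
```

```text
clock: 3.02
tool_pos: [0.5242, -0.064, 0.1064]
tool_rot: [0.635, 0.772, -0.0, -0.0]
contact_force: [-0.6, -0.6, -0.3]
width: -0.0
```

```bash
python3 - <<'E'
from station import r,cams
from h import *
s=r.state();print(s['width'],s['contact_force'])
p,d=cams.read_camera('wrist');cv2.imwrite('pics/w2.png',p[:,:,::-1])
p,d=cams.read_camera('scene');cv2.imwrite('pics/s2.png',p[:,:,::-1])
E
```

```text
-2.0411786780105972e-05 [-0.58117752 -0.56775127 -0.32869204]
```

View pics/w2.png

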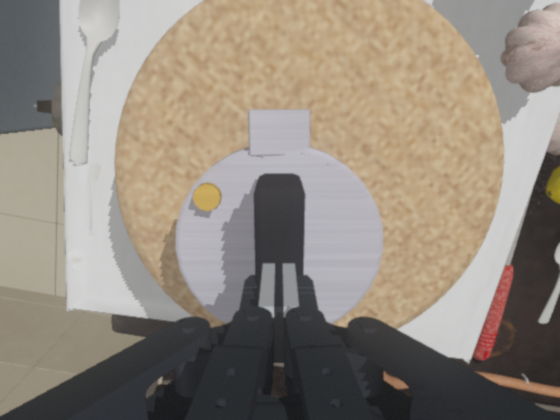

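View pics/s2.png

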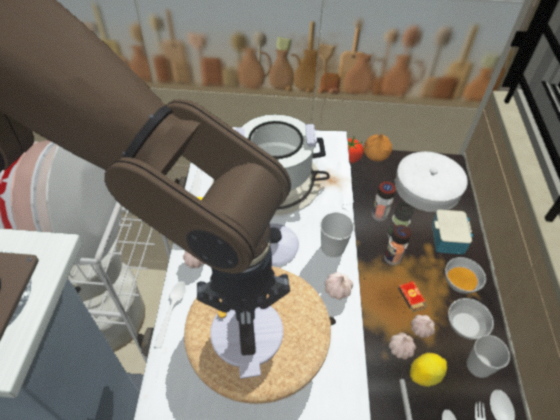

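```bash
python3 - <<'E'
from station import r,cams
from h import *
s=r.state();p,d=cams.read_camera('wrist');P=wrist(cams,s,d)
for u,v in [(280,190),(280,220),(280,250),(268,270),(290,270),(268,290),(290,290),(268,305),(230,200),(330,240),(280,130),(255,330)]: print((u,v),d[v,u].round(4),P[v,u].round(4))
cv2.imwrite('pics/w2c.png',cv2.resize(p[150:360,170:390,::-1],None,fx=2.8,fy=2.8,interpolation=cv2.INTER_CUBIC))
p,d=cams.read_camera('scene');P=fixed(cams,'scene',d)
cv2.imwrite('pics/s2c.png',cv2.resize(p[240:400,160:340,::-1],None,fx=3.3,fy=3.3,interpolation=cv2.INTER_CUBIC))
for v in range(280,360,8): print(v,P[v,247].round(4))
E
```

```text
(280, 190) 0.1519 [ 0.5167 -0.025   0.1332]
(280, 220) 0.1545 [ 0.5191 -0.0375  0.1343]
(280, 250) 0.0 [0.5092 0.0092 0.2813]
(268, 270) 0.1439 [ 0.5174 -0.0536  0.1502]
(290, 270) 0.1448 [ 0.526  -0.0523  0.1494]
(268, 290) 0.1299 [ 0.5179 -0.0542  0.165 ]
(290, 290) 0.1287 [ 0.5255 -0.0521  0.1661]
(268, 305) 0.12 [ 0.5182 -0.054   0.1753]
(230, 200) 0.1864 [ 0.4943 -0.0424  0.1011]
(330, 240) 0.1935 [ 0.5496 -0.0541  0.1004]
(280, 130) 0.1765 [ 0.5126 -0.0033  0.1007]
(255, 330) 0.1051 [ 0.5147 -0.0536  0.1906]
280 [ 0.5367 -0.1001  0.3045]
288 [ 0.5361 -0.0999  0.286 ]
296 [ 0.5307 -0.0745  0.2211]
304 [ 0.5308 -0.0789  0.2075]
312 [ 0.5291 -0.074   0.175 ]
320 [ 0.5284 -0.0746  0.1517]
328 [ 0.5282 -0.078   0.1329]
336 [ 0.5298 -0.0906  0.1335]
344 [ 0.5315 -0.1032  0.1346]
352 [ 0.5313 -0.1069  0.1152]
```

View pics/w2c.png

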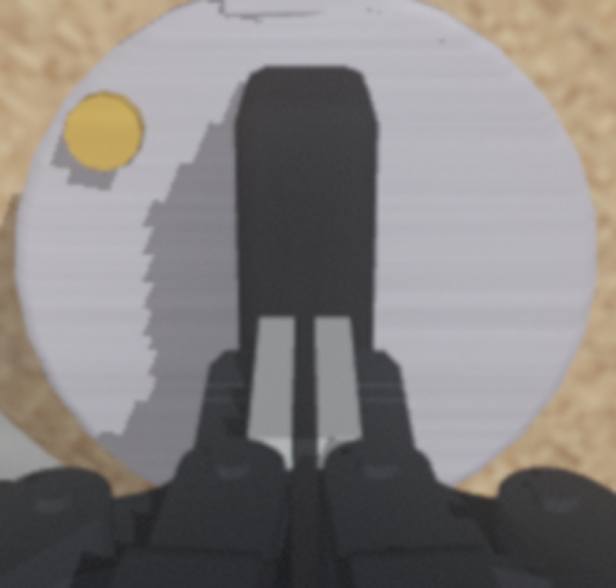

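View pics/s2c.png

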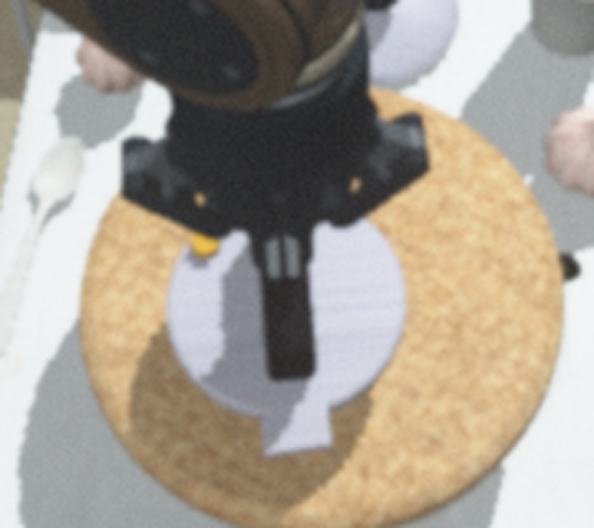

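```bash
python3 - <<'E'
from station import r,cams
from h import *
s=r.state();print(s['tool_pos'],s['qpos'],s['effort'],s['moment']);p,d=cams.read_camera('wrist');P=wrist(cams,s,d)
for v in range(246,276,2): print(v,p[v,268],P[v,268].round(4),p[v,279],P[v,279].round(4),p[v,250],P[v,250].round(4))
p,d=cams.read_camera('scene');P=fixed(cams,'scene',d)
for v in range(308,332,2): print(v,p[v,243],P[v,243].round(4),p[v,247],P[v,247].round(4),p[v,249],P[v,249].round(4))
E
```

```text
[ 0.5242012  -0.06402237  0.10639128] [-3.13794518e-01  6.15344064e-02  2.01398078e+00  3.70723068e-05
  1.06618630e+00 -5.07794026e-01] [ 5.45676085e-03 -2.89992857e+01 -2.65299654e+01 -3.91731089e-05
  7.27817023e-04 -1.39381984e-05] [-0.02326017  0.04596295  0.07670173]
246 [57 56 60] [ 0.5163 -0.0498  0.135 ] [58 57 61] [ 0.521  -0.0493  0.134 ] [131 130 135] [ 0.5086 -0.0657  0.1002]
248 [57 57 59] [ 0.5165 -0.0511  0.1341] [58 56 59] [ 0.5212 -0.0501  0.1344] [129 128 134] [ 0.5088 -0.067   0.0997]
250 [56 56 59] [ 0.5167 -0.052   0.1342] [58 58 60] [ 0.5213 -0.0507  0.135 ] [130 128 134] [ 0.509  -0.0679  0.1002]
252 [55 56 58] [ 0.5168 -0.0525  0.135 ] [56 56 59] [ 0.5216 -0.0522  0.1337] [129 128 134] [ 0.5092 -0.0689  0.1007]
254 [54 54 56] [ 0.5171 -0.0541  0.1335] [55 55 58] [ 0.5217 -0.0528  0.1343] [130 128 134] [ 0.5094 -0.0702  0.1002]
256 [57 56 59] [ 0.5172 -0.0548  0.1341] [57 57 60] [ 0.5219 -0.0538  0.1342] [132 130 136] [ 0.5096 -0.071   0.101 ]
258 [54 55 58] [ 0.5174 -0.056   0.1335] [56 56 58] [ 0.522  -0.0544  0.1349] [131 129 135] [ 0.5098 -0.0727  0.0999]

[... 1686 characters left out ...]
4 121 126] [ 0.523  -0.0763  0.1541] [102 107 108] [ 0.5285 -0.0747  0.1519] [111 117 121] [ 0.5312 -0.0737  0.1505]
322 [111 116 122] [ 0.5227 -0.076   0.1471] [ 94  97 101] [ 0.5283 -0.0752  0.1467] [109 114 118] [ 0.5308 -0.0729  0.1425]
324 [71 73 75] [ 0.5217 -0.0728  0.134 ] [51 55 55] [ 0.5277 -0.0728  0.1352] [62 63 65] [ 0.5304 -0.0716  0.1333]
326 [47 42 43] [ 0.5222 -0.0765  0.1352] [45 44 44] [ 0.528  -0.0755  0.1342] [53 50 50] [ 0.5309 -0.0754  0.1348]
328 [52 50 50] [ 0.5227 -0.0797  0.1354] [47 46 43] [ 0.5284 -0.0788  0.1347] [50 48 49] [ 0.5313 -0.0786  0.1347]
330 [43 42 42] [ 0.523  -0.0824  0.1345] [42 44 42] [ 0.5288 -0.082   0.1348] [47 43 47] [ 0.5318 -0.0823  0.136 ]
```

```bash
python3 -m crank '[{"fingers":-1,"slide":[0,0,-0.005],"turn":0},{"fingers":-1,"slide":[0,0,-0.005],"turn":0},{"fingers":-1,"slide":[0,0,-0.005],"turn":0},{"fingers":-1,"slide":[0,0,-0.005],"turn":0},{"fingers":-1,"slide":[0,0,0.015],"turn":0},{"fingers":-1,"slide":[0,0,0.025],"turn":0},{"fingers":-1,"slide":[0,0,0.025],"turn":0}]'
python3 - <<'E'
from station import r,cams
from h import *
s=r.state();print(s['tool_pos'],s['width'],s['contact_force'])
p,d=cams.read_camera('wrist');P=wrist(cams,s,d);cv2.imwrite('pics/w3.png',p[:,:,::-1])
np.save('pics/w3P.npy',P)
E
```

```text
clock: 4.2
tool_pos: [0.5233, -0.0638, 0.0803]
tool_rot: [0.635, 0.772, -0.0, -0.001]
contact_force: [-0.1, 0.6, 0.7]
width: 0.0853
[ 0.52334345 -0.06377644  0.08033243] 0.08528572433060805 [-0.10890494  0.58879285  0.68041923]
```

View pics/w3.png

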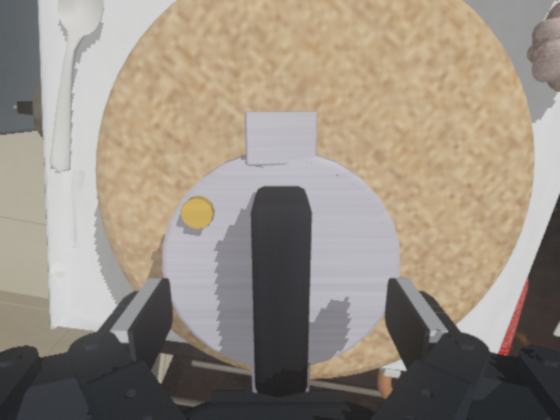

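```bash
python3 - <<'E'
import numpy as np
P=np.load('pics/w3P.npy')
for u,v in [(158,282),(150,290),(165,290),(140,300),(394,284),(402,284),(410,294),(281,300),(281,380),(281,230)]: print((u,v),P[v,u].round(4))
sub=P[270:300,130:175].reshape(-1,3);print(np.sort(sub[(sub[:,2]>.108)&(sub[:,2]<.2),2])[:10])
E
```

```text
(158, 282) [ 0.4771 -0.0616  0.1336]
(150, 290) [ 0.476  -0.0621  0.139 ]
(165, 290) [ 0.4797 -0.0652  0.1322]
(140, 300) [ 0.475  -0.0624  0.1458]
(394, 284) [ 0.563  -0.0457  0.1331]
(402, 284) [ 0.5649 -0.0441  0.1354]
(410, 294) [ 0.5657 -0.0445  0.1418]
(281, 300) [ 0.5231 -0.0599  0.134 ]
(281, 380) [ 0.5301 -0.0953  0.1342]
(281, 230) [ 0.5177 -0.0327  0.134 ]
[0.12501824 0.12504677 0.12551556 0.12560186 0.12572967 0.12606986
 0.12614781 0.1261798  0.12623482 0.12656827]
```

```bash
python3 -m crank '[{"fingers":-1,"slide":[0,0,0.007],"turn":0},{"fingers":-1,"slide":[0,0,0.013],"turn":0},{"fingers":1,"slide":[0,0,0.013],"turn":0},{"fingers":1,"slide":[0,0,0.013],"turn":0},{"fingers":1,"slide":[0,0,0.013],"turn":0},{"fingers":1,"slide":[0,0,0.013],"turn":0},{"fingers":1,"slide":[0,0,0.013],"turn":0}]'
python3 - <<'E'
from station import r,cams
from h import *
s=r.state();print(s['tool_pos'],s['width'],s['contact_force'])
p,d=cams.read_camera('wrist');P=wrist(cams,s,d);cv2.imwrite('pics/w4.png',p[:,:,::-1])
np.save('pics/w4P.npy',P)
E
```

```text
clock: 5.12
tool_pos: [0.5247, -0.0642, 0.0688]
tool_rot: [0.635, 0.772, 0.0, 0.0]
contact_force: [1.0, 0.0, 1.3]
width: 0.0211
[ 0.52465488 -0.06417187  0.06882878] 0.02107863519931409 [0.9751976  0.00901066 1.28204133]
```

View pics/w4.png

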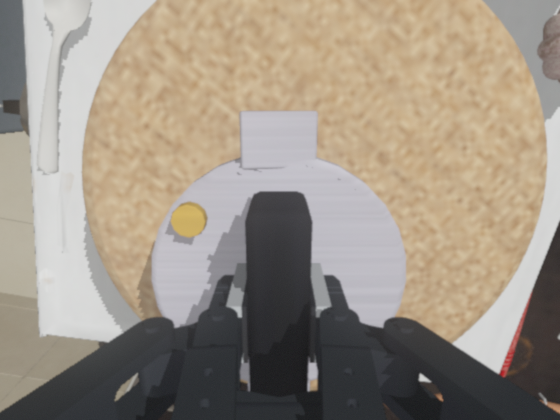

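```bash
python3 -m crank '[{"fingers":1,"slide":[0,0,-0.02],"turn":0},{"fingers":1,"slide":[0,0,-0.06],"turn":0},{"fingers":1,"slide":[0,0,-0.10],"turn":0},{"fingers":1,"slide":[0,0,-0.13],"turn":0},{"fingers":1,"slide":[0,0,-0.13],"turn":0},{"fingers":1,"slide":[0,0,-0.13],"turn":0}]'
python3 - <<'E'
from station import r,cams
from h import *
s=r.state();Rm=R.from_quat(s['tool_rot']).as_matrix()
print(s['tool_pos'],s['width'],s['contact_force'],np.degrees(np.arctan2(Rm[1,0],Rm[0,0])))
p,d=cams.read_camera('wrist');P=wrist(cams,s,d);cv2.imwrite('pics/w5.png',p[:,:,::-1])
Q=(P-s['tool_pos'])@Rm
for u,v in [(278,215),(278,250),(278,280),(278,140),(200,250),(350,250)]: print((u,v),Q[v,u].round(4),P[v,u].round(4))
t=np.array([.5324,.3503,.2]);print(Rm.T@(t-s['tool_pos']))
E
```

```text
clock: 5.92
tool_pos: [0.523, -0.0637, 0.1963]
tool_rot: [0.635, 0.772, -0.001, -0.002]
contact_force: [-0.3, -0.1, -2.2]
width: 0.0212
[ 0.52300044 -0.06368773  0.19626704] 0.021167140270437555 [-0.27048588 -0.12431714 -2.22014298] 101.11540083047036
(278, 215) [ 0.0407 -0.0007 -0.0651] [ 0.5147 -0.0239  0.2615]
(278, 250) [ 0.0292 -0.0007 -0.066 ] [ 0.5169 -0.0352  0.2623]
(278, 280) [ 0.0186 -0.0007 -0.0661] [ 0.5189 -0.0456  0.2624]
(278, 140) [ 0.0607 -0.0007 -0.0321] [ 0.5107 -0.0043  0.2284]
(200, 250) [ 0.0152 -0.0335 -0.0322] [ 0.4873 -0.0553  0.2286]
(350, 250) [ 0.0149  0.0297 -0.0317] [ 0.5494 -0.0434  0.2279]
[ 0.40441518  0.08902431 -0.0033407 ]
```

View pics/w5.png

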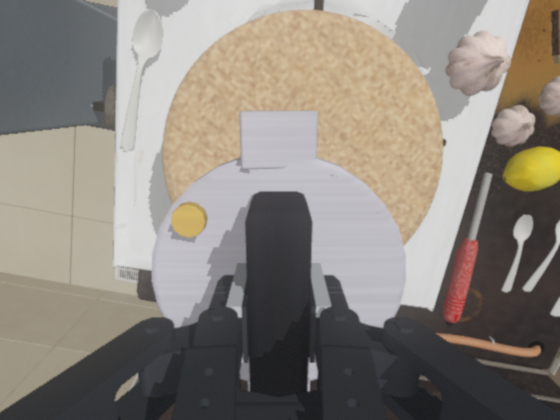

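```bash
cat > inhand.py <<'E'
from station import r,cams
from h import *
def inhand(name):
    s=r.state();Rm=R.from_quat(s['tool_rot']).as_matrix()
    p,d=cams.read_camera('wrist');cv2.imwrite(name,p[:,:,::-1]);P=wrist(cams,s,d);Q=(P-s['tool_pos'])@Rm
    m=(Q[...,2]>-.036)&(Q[...,2]<-.028)&(d>0)
    m=cv2.morphologyEx(m.astype('uint8'),cv2.MORPH_OPEN,np.ones((3,3),np.uint8))>0
    X=Q[m];far=X[X[:,0]>.064];print('tab end x',np.percentile(X[:,0],[99,99.9]),'tab y',np.percentile(far[:,1],[1,99]),far[:,1].mean())
    # flange rim: per |y| extremes
    F=X[(X[:,0]<.045)&(X[:,0]>-.005)]
    pts=[]
    for x0 in np.arange(0,.045,.003):
        k=F[abs(F[:,0]-x0)<.0015]
        if len(k)>20: pts+= [[x0,k[:,1].min()],[x0,k[:,1].max()]]
    pts=np.array(pts)
    from scipy.optimize import least_squares
    q=least_squares(lambda c:np.hypot(pts[:,0]-c[0],pts[:,1]-c[1])-.056,[0,0],loss='soft_l1',f_scale=.001);print('centre',q.x,np.abs(q.fun).mean())
    A=np.c_[X[:,:2],np.ones(len(X))];print('plane',np.linalg.lstsq(A,X[:,2],rcond=None)[0])
    m=(Q[...,2]>-.07)&(Q[...,2]<-.06)&(Q[...,0]>.014)&(abs(Q[...,1])<.02)&(d>0);B=Q[m]
    print('bar y',np.percentile(B[:,1],[1,99]),'bar x max',np.percentile(B[:,0],99.8))
    return s,Rm,p,P,Q
E
python3 -c "
from inhand import *
s,Rm,p,P,Q=inhand('pics/w6.png')"
```

```text
tab end x [0.0703691  0.07146475] tab y [-0.01489078  0.01421991] -0.0004933913922557407
centre [ 0.00011013 -0.00053954] 0.00018683389383051136
plane [-0.00643843  0.00087031 -0.03138273]
bar y [-0.01116162  0.01007956] bar x max 0.04179501708777975
```

```bash
python3 -m crank '[{"fingers":1,"slide":[0.03,0.007,-0.012],"turn":0},{"fingers":1,"slide":[0.08,0.018,-0.012],"turn":0.1},{"fingers":1,"slide":[0.135,0.03,-0.012],"turn":0.2},{"fingers":1,"slide":[0.19,0.042,-0.012],"turn":0.3},{"fingers":1,"slide":[0.245,0.054,-0.012],"turn":0.4},{"fingers":1,"slide":[0.30,0.066,-0.012],"turn":0.5},{"fingers":1,"slide":[0.35,0.077,-0.012],"turn":0.583},{"fingers":1,"slide":[0.385,0.085,-0.012],"turn":0.583},{"fingers":1,"slide":[0.4045,0.0895,-0.012],"turn":0.583},{"fingers":1,"slide":[0.4045,0.0895,-0.012],"turn":0.583},{"fingers":1,"slide":[0.4045,0.0895,-0.012],"turn":0.583}]'
python3 - <<'E'
from inhand import *
s,Rm,p,P,Q=inhand('pics/w7.png')
print(s['tool_pos'],np.degrees(np.arctan2(Rm[1,0],Rm[0,0])),s['contact_force'],s['qpos'])
m=(P[...,2]>.127)&(P[...,2]<.15)
m=cv2.morphologyEx(m.astype('uint8'),cv2.MORPH_OPEN,np.ones((3,3),np.uint8))
n,l,st,c=cv2.connectedComponentsWithStats(m)
for i in range(1,n):
    if st[i,4]>80: print(st[i],rect(P[l==i]))
E
```

```text
clock: 7.4
tool_pos: [0.5341, 0.3489, 0.2098]
tool_rot: [0.831, 0.557, -0.001, 0.0]
contact_force: [0.1, 0.3, -1.5]
width: 0.0211
tab end x [0.07007087 0.071155  ] tab y [-0.01479645  0.01430942] -0.00037424809900129564
centre [-0.00022471 -0.00047854] 0.0002451733834609224
plane [-0.00623917  0.00172529 -0.03134638]
bar y [-0.0110928   0.01018421] bar x max 0.04151348040320743
[0.53408123 0.34886655 0.20977736] 67.6600315149325 [ 0.11779996  0.34884459 -1.50652375] [ 4.20094341e-01  1.99178405e-01  1.66183380e+00 -7.06506099e-04
  1.28197103e+00  8.10202393e-01]
[ 339  120   55   72 1987] (array([0.60363684, 0.3605293 ]), (19.59250259399414, 49.91099166870117), np.float32(98.21305))
```

View pics/w7.png

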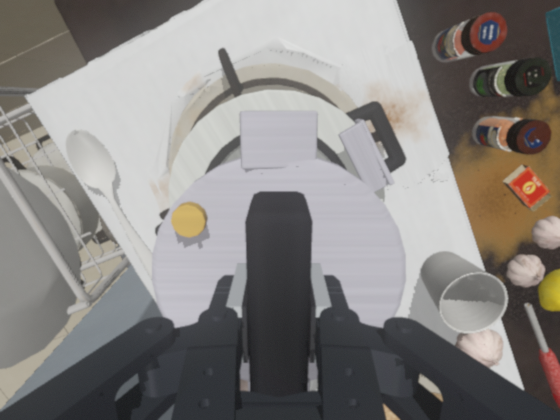

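```bash
python3 -m crank '[{"fingers":1,"slide":[0.0006,-0.0012,0.03],"turn":0},{"fingers":1,"slide":[0.0006,-0.0012,0.06],"turn":0},{"fingers":1,"slide":[0.0006,-0.0012,0.08],"turn":0},{"fingers":1,"slide":[0.0006,-0.0012,0.088],"turn":0},{"fingers":1,"slide":[0.0006,-0.0012,0.096],"turn":0},{"fingers":1,"slide":[0.0006,-0.0012,0.102],"turn":0},{"fingers":1,"slide":[0.0006,-0.0012,0.102],"turn":0}]'
```

```text
clock: 8.32
tool_pos: [0.5332, 0.3511, 0.1084]
tool_rot: [0.83, 0.557, -0.0, 0.0]
contact_force: [-0.4, 0.2, -2.1]
width: 0.0213
```

```bash
python3 - <<'E'
from inhand import *
s,Rm,p,P,Q=inhand('pics/w8.png');print(s['moment'],s['contact_force'])
p,d=cams.read_camera('scene');cv2.imwrite('pics/s8.png',cv2.resize(p[60:260,180:380,::-1],None,fx=3,fy=3,interpolation=cv2.INTER_CUBIC))
E
```

```text
tab end x [0.07004393 0.07115941] tab y [-0.01473256  0.01430578] -0.000413892341128279
centre [-0.00021765 -0.00042869] 0.00020048365167509667
plane [-0.00393132  0.00415008 -0.03134617]
bar y [-0.01110638  0.0101728 ] bar x max 0.041453847044871955
[ 0.00071492 -0.0563727  -0.02145515] [-0.3541555   0.15198211 -2.14613948]
```

View pics/w8.png

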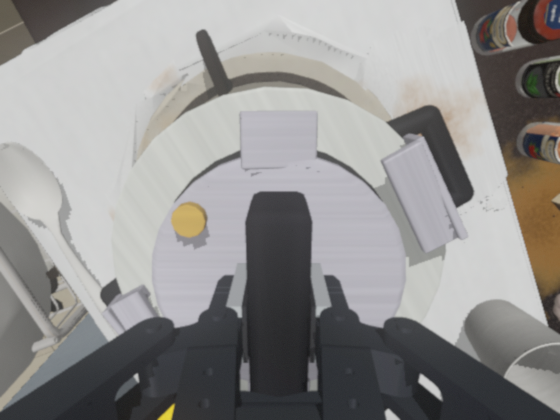

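View pics/s8.png

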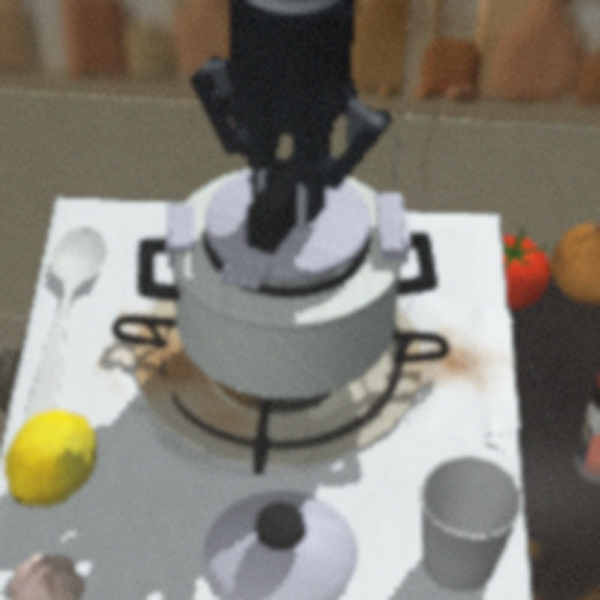

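Plug enters the mouth (flange centre near (279,260) in the wrist view, lugs clear on both sides), with no contact force. Lower onto the ring.

```bash
python3 -m crank '[{"fingers":1,"slide":[0,0,0.005],"turn":0},{"fingers":1,"slide":[0,0,0.009],"turn":0},{"fingers":1,"slide":[0,0,0.011],"turn":0},{"fingers":1,"slide":[0,0,0.012],"turn":0},{"fingers":1,"slide":[0,0,0.012],"turn":0}]'
```

```text
clock: 9.05
tool_pos: [0.5333, 0.3512, 0.0972]
tool_rot: [0.83, 0.557, 0.0, 0.0]
contact_force: [-1.6, -0.5, 2.7]
width: 0.0213
```

```bash
python3 -m crank '[{"fingers":1,"slide":[0,0,0.001],"turn":0},{"fingers":1,"slide":[0,0,0.0015],"turn":0.1},{"fingers":1,"slide":[0,0,0.0015],"turn":0.2},{"fingers":1,"slide":[0,0,0.0015],"turn":0.3},{"fingers":1,"slide":[0,0,0.0015],"turn":0.4},{"fingers":1,"slide":[0,0,0.0015],"turn":0.5},{"fingers":1,"slide":[0,0,0.0015],"turn":0.5}]'
python3 - <<'E'
from inhand import *
s,Rm,p,P,Q=inhand('pics/w9.png');print(s['moment'],s['contact_force'],np.degrees(np.arctan2(Rm[1,0],Rm[0,0])))
E
```

```text
clock: 9.93
tool_pos: [0.5344, 0.3516, 0.096]
tool_rot: [0.942, 0.335, 0.002, -0.0]
contact_force: [-0.0, 0.4, 5.2]
width: 0.0211
tab end x [0.06984738 0.0709405 ] tab y [-0.01470866  0.01371807] -0.0008934383636256721
centre [-0.00027604 -0.00020247] 0.001069018997007269
plane [-0.00665575 -0.00040587 -0.03138268]
bar y [-0.01088559  0.01041279] bar x max 0.041293979218620894
[-0.01566236  0.10448053 -0.12069714] [-9.75346894e-04  4.13829388e-01  5.24344818e+00] 39.09381757889893
```

View pics/w9.png

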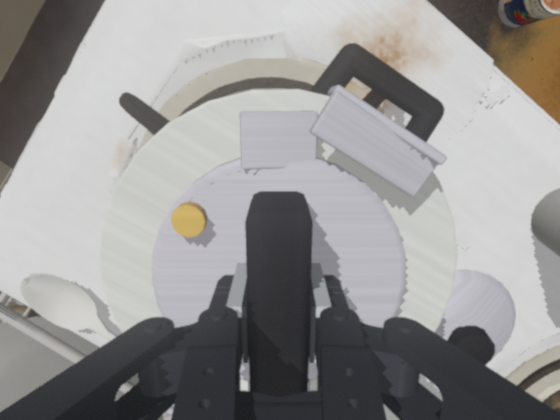

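```bash
python3 -m crank '[{"fingers":1,"slide":[0,0,0],"turn":0.08},{"fingers":1,"slide":[0,0,0],"turn":0.16},{"fingers":1,"slide":[0,0,0],"turn":0.25},{"fingers":1,"slide":[0,0,0],"turn":0.25}]'
python3 - <<'E'
from inhand import *
s,Rm,p,P,Q=inhand('pics/w10.png');print(s['moment'],s['contact_force'],np.degrees(np.arctan2(Rm[1,0],Rm[0,0])))
E
```

```text
clock: 10.48
tool_pos: [0.534, 0.3514, 0.0958]
tool_rot: [0.977, 0.215, 0.001, -0.0]
contact_force: [0.1, -1.2, 6.3]
width: 0.0216
tab end x [0.06766968 0.07086309] tab y [-0.01465947  0.04562934] -0.004219817762898938
centre [-5.64650927e-04 -8.75091054e-05] 0.00020481292382120892
plane [-0.00959589  0.00064486 -0.031353  ]
bar y [-0.01074037  0.01055762] bar x max 0.04131853428149239
[-0.03932152  0.10223967 -0.12819892] [ 0.14018612 -1.21913767  6.26035105] 24.777735837698582
```

View pics/w10.png

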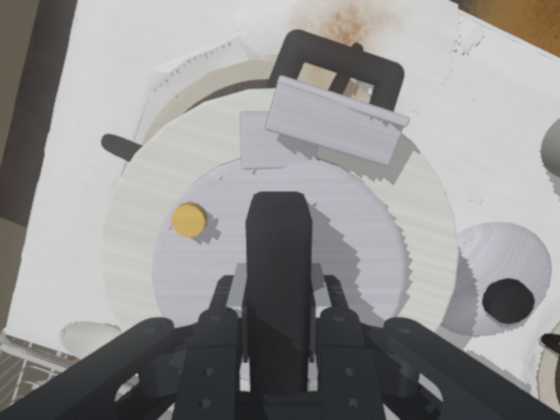

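```bash
python3 -m crank '[{"fingers":1,"slide":[0,0,0.0005],"turn":0.06},{"fingers":1,"slide":[0,0,0.001],"turn":0.12},{"fingers":1,"slide":[0,0,0.0015],"turn":0.18},{"fingers":1,"slide":[0,0,0.002],"turn":0.24},{"fingers":1,"slide":[0,0,0.0025],"turn":0.29},{"fingers":1,"slide":[0,0,0.0025],"turn":0.29}]'
python3 - <<'E'
from inhand import *
s,Rm,p,P,Q=inhand('pics/w11.png');print(s['moment'],s['contact_force'],np.degrees(np.arctan2(Rm[1,0],Rm[0,0])),s['effort'][5])
E
```

```text
clock: 11.28
tool_pos: [0.5351, 0.3515, 0.0958]
tool_rot: [0.997, 0.072, 0.002, -0.0]
contact_force: [-1.0, -1.7, 12.4]
width: 0.0212
tab end x [0.06591081 0.07379618] tab y [0.01873255 0.0259807 ] 0.023029713460445907
centre [-6.30201171e-04 -2.97790054e-06] 0.0002128393449576646
plane [-0.00502988  0.00088768 -0.03140792]
bar y [-0.01060071  0.0106898 ] bar x max 0.04125393970168257
[-0.35380679  0.45210825 -0.02559232] [-1.01654569 -1.71872101 12.37538983] 8.221846806156009 0.01278818934224546
```

View pics/w11.png

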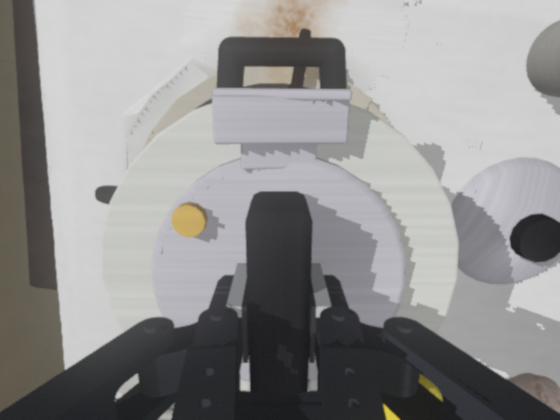

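```bash
python3 - <<'E'
from inhand import *
s,Rm,p,P,Q=inhand('pics/w12.png');print(s['tool_pos'])
def z(u,v,k=3): return np.median(P[v-k:v+k+1,u-k:u+k+1,2]).round(4)
print('lug',z(240,120),z(280,120),z(325,120),'tab',z(255,155,2),z(300,157,2),z(265,150,2),'flange',z(220,190),z(335,190),z(180,260),z(380,260),'shoulder',z(170,150),z(400,150),z(130,250),z(430,250), 'bar',z(279,220))
cv2.imwrite('pics/w12c.png',cv2.resize(p[80:200,190:370,::-1],None,fx=4,fy=4,interpolation=cv2.INTER_CUBIC))
p,d=cams.read_camera('scene');cv2.imwrite('pics/s12.png',cv2.resize(p[100:200,210:340,::-1],None,fx=5,fy=5,interpolation=cv2.INTER_CUBIC))
E
```

```text
tab end x [0.06603456 0.07372794] tab y [0.0203594  0.02598776] 0.023481289554913163
centre [-5.35027957e-04  1.43066798e-05] 0.00018145903112458603
plane [-0.00444546  0.00086425 -0.03140721]
bar y [-0.0105724   0.01068638] bar x max 0.0412289182099763
[0.53513115 0.35148275 0.09580799]
lug 0.1365 0.1345 0.132 tab 0.1295 0.1267 0.1287 flange 0.1275 0.1273 0.1272 0.1274 shoulder 0.1195 0.1194 0.1195 0.1193 bar 0.1607
```

View pics/w12c.png

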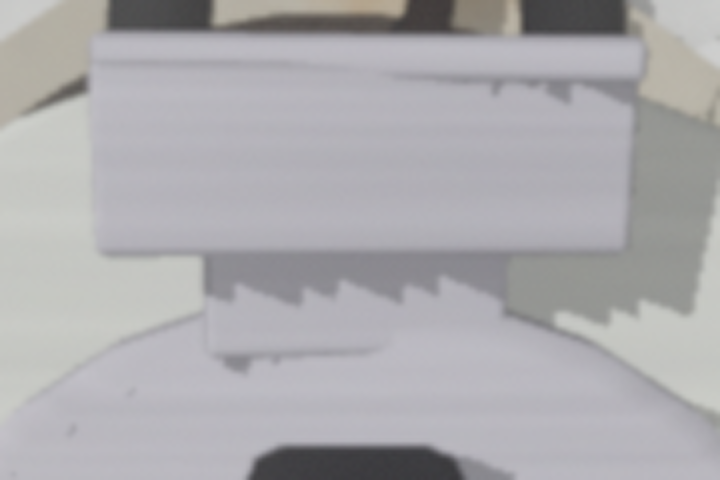

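View pics/s12.png

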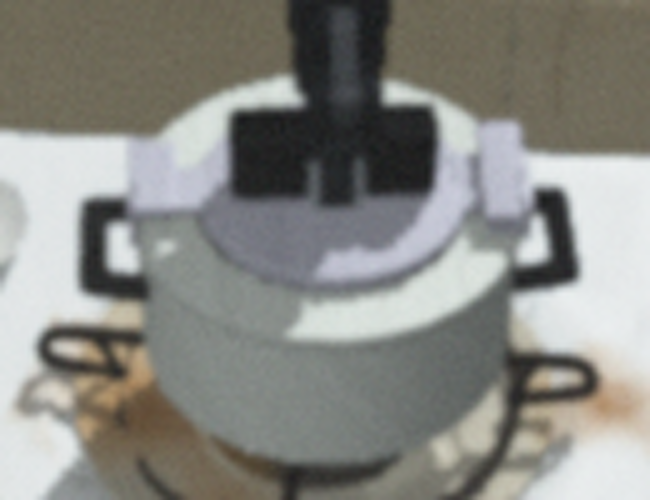

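```bash
python3 -m crank '[{"fingers":1,"slide":[0,0,-0.002],"turn":0},{"fingers":1,"slide":[0,0,-0.003],"turn":0.02},{"fingers":1,"slide":[0,0,-0.003],"turn":0.04},{"fingers":1,"slide":[0,0,-0.003],"turn":0.06},{"fingers":1,"slide":[0,0,-0.003],"turn":0.06}]'
python3 - <<'E'
from inhand import *
s,Rm,p,P,Q=inhand('pics/w13.png');print(s['moment'],s['contact_force'],np.degrees(np.arctan2(Rm[1,0],Rm[0,0])),s['effort'][5],s['tool_pos'])
def z(u,v,k=3): return np.median(P[v-k:v+k+1,u-k:u+k+1,2]).round(4)
print('lug',z(280,120),'flange',z(220,190),z(335,190),z(180,260),z(380,260),'shoulder',z(170,150),z(400,150))
E
```

```text
clock: 12.05
tool_pos: [0.5338, 0.3508, 0.0959]
tool_rot: [0.999, 0.044, 0.001, 0.001]
contact_force: [0.7, -1.8, 6.3]
width: 0.0209
tab end x [0.06841347 0.07651084] tab y [0.01545028 0.02146708] 0.018883448962338647
centre [-4.16711868e-04  7.52702396e-05] 0.0001938246114148894
plane [-0.00643011  0.00240963 -0.0313931 ]
bar y [-0.01091314  0.0103949 ] bar x max 0.041165311480468716
[-0.05206109 -0.03750017  1.20005128] [ 0.73027508 -1.84124546  6.28402214] 5.034794630486871 1.234627291560173 [0.53380649 0.35079621 0.09590562]
lug 0.134 flange 0.1277 0.1276 0.1276 0.1274 shoulder 0.1197 0.1193
```

```bash
python3 -m crank '[{"fingers":-1,"slide":[0,0,0],"turn":0},{"fingers":-1,"slide":[0,0,0],"turn":0},{"fingers":-1,"slide":[0,0,0],"turn":0},{"fingers":-1,"slide":[0,0,-0.02],"turn":0},{"fingers":-1,"slide":[0,0,-0.06],"turn":0},{"fingers":-1,"slide":[0,0,-0.12],"turn":0},{"fingers":-1,"slide":[0,0,-0.12],"turn":0}]'
python3 - <<'E'
from station import r,cams
from h import *
s=r.state();print(s['tool_pos'],s['width'],s['contact_force'])
p,d=cams.read_camera('wrist');P=wrist(cams,s,d);cv2.imwrite('pics/w14.png',p[:,:,::-1])
c=np.array([.533,.351])
rr=np.hypot(*(P[...,:2]-c).transpose(2,0,1))
m=((P[...,2]>.152)&(P[...,2]<.17)&(rr<.06)).astype('uint8');m=cv2.morphologyEx(m,cv2.MORPH_OPEN,np.ones((3,3),np.uint8))>0
print('bar',rect(P[m]),np.median(P[m][:,2]))
m=(P[...,2]>.1215)&(P[...,2]<.145)&(rr>.0632)&(rr<.09)
m=cv2.morphologyEx(m.astype('uint8'),cv2.MORPH_OPEN,np.ones((3,3),np.uint8))
n,l,st,_=cv2.connectedComponentsWithStats(m)
for i in range(1,n):
    if st[i,4]>200: print('lug',st[i],rect(P[l==i]))
k=(P[...,2]>.12)&(P[...,2]<.135)&(rr<.052);X=P[k];print('flange',np.median(X[:,2]),np.linalg.lstsq(np.c_[X[:,:2]-c,np.ones(len(X))],X[:,2],rcond=None)[0])
k=(P[...,2]>.11)&(P[...,2]<.1225)&(rr<.078)&(rr>.062);print('shoulder',np.median(P[k][:,2]))
E
```

```text
clock: 12.98
tool_pos: [0.5368, 0.353, 0.2248]
tool_rot: [0.999, 0.041, 0.007, -0.003]
contact_force: [0.4, 0.5, 0.3]
width: 0.0856
[0.53675316 0.35296959 0.22481222] 0.08555617162025557 [0.37658195 0.50494896 0.29396   ]
bar (array([0.5334126 , 0.35089093]), (83.00991821289062, 22.05052947998047), np.float32(6.028074)) 0.16224170862523116
lug [ 241   98   71   32 1937] (array([0.60371185, 0.36046249]), (19.472328186035156, 49.53105545043945), np.float32(97.43306))
lug [ 256  282   61   26 1334] (array([0.46182468, 0.34138486]), (20.519399642944336, 49.53455352783203), np.float32(98.37216))
flange 0.12857244837386528 [0.00511527 0.00640324 0.12866133]
shoulder 0.11936471053491765
```

View pics/w14.png

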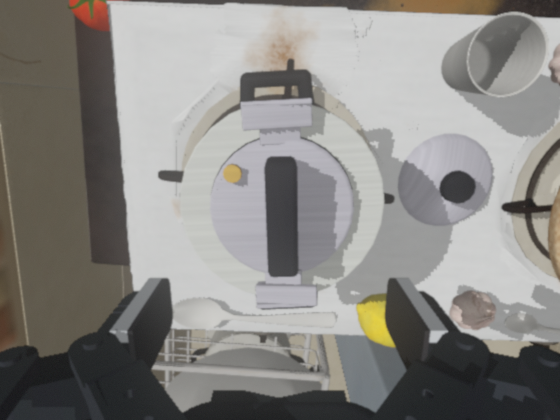

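```bash
python3 -m crank '[{"fingers":-1,"slide":[0,0.06,-0.03],"turn":0},{"fingers":-1,"slide":[0,0.12,-0.03],"turn":0},{"fingers":-1,"slide":[0,0.18,-0.03],"turn":0},{"fingers":-1,"slide":[0,0.24,-0.03],"turn":0},{"fingers":-1,"slide":[0,0.24,-0.03],"turn":0},{"fingers":-1,"slide":[0,0.24,-0.03],"turn":0},{"fingers":-1,"slide":[0,0.24,-0.03],"turn":0}]'
python3 - <<'E'
from station import r,cams
from h import *
p,d=cams.read_camera('top');P=fixed(cams,'top',d);cv2.imwrite('pics/t15.png',p[:,:,::-1])
c=np.array([.5325,.3505]);rr=np.hypot(*(P[...,:2]-c).transpose(2,0,1))
m=((P[...,2]>.152)&(P[...,2]<.17)&(rr<.06)).astype('uint8');m=cv2.morphologyEx(m,cv2.MORPH_OPEN,np.ones((3,3),np.uint8))>0
if m.sum()>50: print('bar',rect(P[m]),np.median(P[m][:,2]))
for nm,b in dict(far=(130,140,200,180),near=(140,240,200,275)).items():
    X,mm=sel(P,b,.127,.15);print('lug',nm,rect(X))
k=(P[...,2]>.122)&(P[...,2]<.135)&(rr<.052);X=P[k];print('flange',np.median(X[:,2]))
k=(P[...,2]>.11)&(P[...,2]<.1225)&(rr<.078)&(rr>.062);print('shoulder',np.median(P[k][:,2]))
E
```

```text
clock: 13.9
tool_pos: [0.5524, 0.1132, 0.2449]
tool_rot: [0.999, 0.042, -0.0, -0.0]
contact_force: [-0.6, 0.1, -0.8]
width: 0.0852
bar (array([0.53268317, 0.3503667 ]), (83.99633026123047, 22.86662483215332), np.float32(6.1250715)) 0.16143268034612512
lug far (array([0.59719641, 0.35980023]), (34.890899658203125, 49.41008758544922), np.float32(91.12655))
lug near (array([0.47132336, 0.34282587]), (39.60421371459961, 51.60520553588867), np.float32(97.52066))
flange 0.12804767352692142
shoulder 0.118836793050897
```

View pics/t15.png

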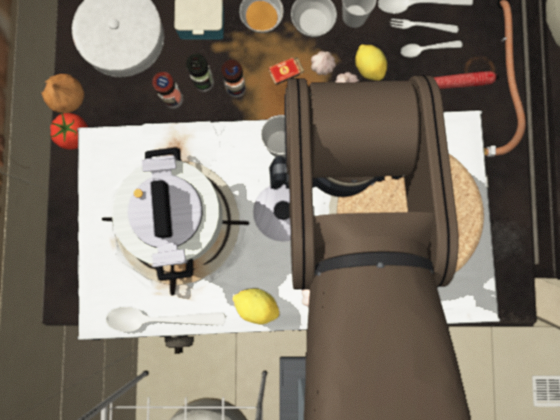

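```bash
python3 -c "
from station import sign_off
print(sign_off())"
```

```text
the job is handed in; nothing more can be done
None
```

The pressure cooker is closed. I gripped the twist-lock lid by its bar, set it in the mouth about 60° anticlockwise, and turned it clockwise until it met the stop at about 1.2 N·m. I then let go, moved the arm clear and handed the job in at about 14 s. `sign_off` reports no verdict.

**Last checks, from the top and wrist cameras after release:**
- **Seating:** the flange top stands 9.2 mm above the shoulder. That puts the lid about 26.8 mm below the mouth, so it has been drawn down the full 2.5 mm.
- **Alignment:** the bar lies at 6.1° and the lugs at about 7.7°. They agree to 1.6°, with the bar slightly on the clockwise (stop) side.
- **Plain lid:** it is still where it was, at pixel (283,210) in the top view.

**Two things that disagreed along the way:**
- The first grasp closed on nothing above the bar. The fingertips sat about 37 mm behind the reported TCP, so I went lower and gripped again.
- My first estimate of the mouth height was about 4 mm too low, because the lug tops slope. I worked it out again from the shoulder before the final turn.

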